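Shift the bench roaster's drum gearbox into top gear

TASK

The next batch needs the small coffee roaster's drum in its top speed. Its black-knobbed gear lever was left in the far left-hand slot of the H-shaped gate: push it back to the middle, across, and fully home into the far right-hand slot (left, right, near and far as seen from the robot's side), and leave it there. Push only with the outside of the fingers: never take the lever between them, and leave the filter, tin, scale and tumblers round about where they stand.

Things in the scene. Friction and masses are not known exactly. Their poses are not given: they have to be found in the camera images.
- gate (a point): Centre of the H-shaped gate, on the top of the level steel gate plate (130 x 130 mm, 135 mm above the table) of the grey gearbox at the roaster's left end. x points to the far side along the slots, y left, z up. Channels along x at y = +17 and -17 mm, one cross channel along y at x = 0; all 18 mm wide, for a stem 12 mm thick there. The stem's centre goes 21 mm either way from x = 0.
- roaster: The bench roaster: gearbox, motor, drum with hopper (415 mm high) and cooling tray on one bed plate, fixed to the table at a different place and yaw each time. Origin on the table straight below point gate, same axes. The lever pivots about a point 63 mm above the origin. The drum's edge is 228 mm to the right of the origin.
- knob (a point): Centre of the lever's black ball knob (34 mm diameter) on a steel stem (10 mm). It is 165 mm from the pivot: 228 mm above the table with the lever upright, about 12 mm lower at a slot's end. Its z axis points up along the lever. Nothing else stands within 80 mm of it at its height.
- knob_home (a point): Where the knob's centre comes to lie when the lever is fully home in the far right-hand slot: in the gate's frame 50 mm along x, -38 mm along y, 81 mm above the plate.
- shift (a joint): Tilt of the lever along the slots, rad: 0 is neutral (in line with the cross channel), positive to the far side, negative near. The slot ends stop it at about +0.305 and -0.305. It crosses over freely only within about 0.04 of 0. It starts anywhere from 0.18 to 0.295 (far left slot). The lever stays where it is left; a push of about 3 to 5 N at the knob moves it.
- select (a joint): Tilt of the lever across the slots in rad: positive to the right (-y of the gate). About -0.245 in the left channel (where it starts), 0 upright, about +0.245 in the right channel (play 0.20 to 0.29). Same stiffness as shift.
- filter_near: Bystander: aluminium drip coffee filter on a 90 mm saucer, 72 mm high, on the table to the left of the gearbox and nearer the robot. Origin at the middle of its underside, as for all bystanders.
- tumbler: Bystander: glass tumbler, 72 mm across, 85 mm high, on the table to the left of the gearbox.
- sample_tin: Bystander: steel tin, 66 mm across, about 90 mm high, on the machine's bed plate (15 mm thick) between gearbox and drum.
- scale: Bystander: black kitchen scale, 150 x 130 x 24 mm, on the left beyond the tumbler.
- tumbler_scale: Bystander: glass tumbler, 72 mm across, 85 mm high, on the scale.

How it is judged:
By the outcome, as a careful person would: the job done as asked, in the order asked, and still so for the second after the job is handed in, with the robot touching nothing.
It also fails if it takes over 58 s, if anything falls off the work surface, if the arm or the gripper's body presses on something with over 40 N, if the wrist force passes 120 N, or if a joint passes its speed limit or range.

ROBOT

A 6-joint arm with a two-finger parallel gripper is mounted at the origin on the work surface. World frame = base frame: x ahead of the robot, y to its left, z up, the work surface at z = 0. Lengths are in mm, angles in rad, forces in N, time in s.
With the tool pointing down it reaches from about 400 to 925 mm from the base axis. Payload 12.5 kg.
Tool frame: the origin (TCP) lies midway between the tips of the shut fingers; the grasp point (between the pads) lies 19 mm behind it; z points along the fingers, y is the direction in which the jaws open and shut (so a half turn about z gives the same grasp; the last joint's range is limited). The gripper opens to 95 mm and grips with 3 to 60 N. Pads are 20 mm wide; open, the fingers measure 119 mm over their backs; the gripper's body (75 mm by 180 mm) begins 59 mm behind the grasp point.
Start: joints at [-1.216, 0.491, 1.559, -0, 1.092, -0.106], TCP at [277.941, -559.821, 175.261] pointing down, gripper open.
Joint ranges: [-3.1, 3.1], [-0.84, 2.19], [0.05, 2.79], [-1.13, 4.28], [0.06, 2.93], [-2.69, 2.69]. Speed limits (rad/s): [2.22, 2.22, 2.79, 3.14, 3.14, 3.14].

INTERFACE

Orientations are given as [roll, pitch, yaw] about the fixed x, y, z axes, in that order (R = Rz(yaw) Ry(pitch) Rx(roll)).
In Python, from cell import env, eyes, job_done, boxes_of, regions_of gives the robot as it stands.
- The arm moves only by the tool send_rows, never from a script. Its argument "plan" is text: rows parted by semicolons, each of 5 numbers parted by spaces: the shift along the tool's x, y, z in mm, then the turn about the tool's z in rad, then the finger opening in mm, from 0 to 95.1. In form: x y z roll gripper; .... A call has 1 to 8 rows; each row shifts and turns the pose as measured when the row begins, along the tool's axes as they then stand; what a row does not reach is not made up. A row lasts 1/10 s, in which the tool goes at most 50 mm and 8.59 degrees, less where a joint would pass 70% of its speed; a pose out of reach is approached as far as the arm can. A call with a gripper value outside its range is refused whole. The fingers move at their own pace and stop on an object; the grip force is fixed at half the most. Time passes only in rows, so rows that do not move let the fingers close. It gives the time, the measured TCP pose, the force and the opening at its end, in the units of the state.
- env.state(): the state, without advancing time (a new reading comes with each control period).
- eyes.read_camera(name): name is "scene" or "top" or "wrist"; returns a dict with "image" (420x560x3 uint8, red, green, blue), "vertical_fov" (degrees; the focal length in pixels is half the picture's height over the tangent of half this angle, whatever the lens; pixels are square), "cx", "cy" (the principal point, pixels), "k1" (the pictures are not rectified: a ray, as slopes to the right and down, at radius r is drawn at 1 + k1 r^2 times it, then the intrinsics apply), "extrinsics" (4x4, takes a point from camera to world coordinates). Camera axes: x right, y up, looking along -z (the intrinsics and any distortion apply to the point x, -y, -z); pixel columns grow to the right and rows downward; lengths in mm; the calibration is good to about 2 mm. A picture is of the moment at which its call begins. There is no depth.
- job_done(): hands the job in, once; it reports no verdict.
Trained networks look in a picture, given as the dict that the camera call returned (one of the last four; its "shot" number tells which), for a name from the list of things; names that differ only in an ending like _2 or _b are one class to them, and where a whole thing is asked for, a point or a joint stands for the part that bears it (a point fixed in the world has none). Each returns a list of dicts, best first, with "confidence" (0 to 1); they miss things now and then, are a little off and sometimes report something else, mostly with a low value. They report only what shows in the picture. A call takes as long as a camera call.
- boxes_of(target, picture): "bbox" ([left, top, width, height] in pixels, round what is visible of it).
- regions_of(target, picture): "pixels" (420x560 bool, what is visible of it) and "bbox" ([left, top, width, height] in pixels, round what is visible of it).
The state is a dict: "t": time; "joints": joint angles; "qvel": joint speeds; "tau": joint torques, N m; "eef_pos": TCP position; "tcp_rot": TCP orientation; "ft_force": force on the tool from outside, world axes, zero at the start; "moment": the same for the moment, N m; "opening": opening from 0.0 (shut) to 1.0 (fully open).
Only numpy, scipy, OpenCV 4.12 (cv2) and the standard library are available. Lean on these libraries where they do the work, as an engineer would, in place of code of your own. Each camera call takes 0.05 s, during which the arm holds its last target.

## Working session

There is one attempt and no reset: what is moved stays moved. The work goes in short steps, Python scripts to look and compute and a tool call to move; the robot and the scene stay as the last step left them, time stands still between calls to the robot, and variables do not carry over. Pictures are saved under pics/ and viewed, and the job is handed in when it is done.

Besides the shell and the picture viewer there is one more tool, called after ">>>" as name(argument=value, ...) on one line, values as JSON. send_rows: Moves the arm, as the interface text tells. Its arguments: {"type":"object","properties":{"plan":{"type":"string"}},"required":["plan"]}

```bash
mkdir -p pics; ls; cat > h.py <<'E'
import numpy as np, cv2
from cell import env, eyes, job_done, boxes_of, regions_of
def shot(n,f):
    p=eyes.read_camera(n); cv2.imwrite('pics/'+f,cv2.cvtColor(p['image'],cv2.COLOR_RGB2BGR)); return p
def foc(p): return p['image'].shape[0]/2/np.tan(np.radians(p['vertical_fov'])/2)
def ray(p,u,v):
    f=foc(p); d=np.array([(u-p['cx'])/f,(v-p['cy'])/f]); s=d.copy()
    for _ in range(30): s=d/(1+p['k1']*(s@s))
    E=np.array(p['extrinsics']); r=E[:3,:3]@np.array([s[0],-s[1],-1]); return E[:3,3],r/np.linalg.norm(r)
def atz(p,u,v,z):
    o,r=ray(p,u,v); return o+r*(z-o[2])/r[2]
def proj(p,X):
    E=np.array(p['extrinsics']); c=E[:3,:3].T@(np.asarray(X,float)-E[:3,3]); s=np.array([c[0],-c[1]])/-c[2]
    s=s*(1+p['k1']*(s@s)); return s*foc(p)+[p['cx'],p['cy']]
def tri(rs):
    A=0;b=0
    for o,r in rs:
        M=np.eye(3)-np.outer(r,r);A=A+M;b=b+M@o
    return np.linalg.solve(A,b)
E
python3 - <<'E'
from h import *
for n in ['scene','top','wrist']:
    p=shot(n,n+'0.png'); print(n,p['vertical_fov'],p['k1'],np.array(p['extrinsics']).round(2).tolist())
    for t in ['knob','roaster']:
        print(t,[(b['bbox'],round(b['confidence'],2)) for b in boxes_of(t,p)][:3])
print(env.state())
E
```

```text
pics
scene 52.097689228233044 -0.06985896660267558 [[-0.48, -0.68, 0.56, 1109.3], [0.88, -0.37, 0.3, 423.69], [0.01, 0.64, 0.77, 938.39], [0.0, 0.0, 0.0, 1.0]]
knob [([227.4, 197.7, 13.3, 21.1], 0.67)]
roaster [([0.3, 44.2, 277.7, 302.1], 0.61)]
top 52.42188936968053 -0.13479081864047687 [[-0.01, 0.99, -0.12, 444.55], [-1.0, -0.01, 0.0, 107.22], [0.0, 0.12, 0.99, 1031.73], [0.0, 0.0, 0.0, 1.0]]
knob [([294.6, 162.9, 24.0, 32.6], 0.65)]
roaster [([253.1, 75.4, 306.9, 237.1], 0.66)]
wrist 58.521382036085576 -0.016207161789275136 [[0.44, 0.87, 0.22, 339.47], [-0.9, 0.43, 0.11, -530.07], [0.0, -0.24, 0.97, 385.43], [0.0, 0.0, 0.0, 1.0]]
knob []
roaster [([8.5, 1.1, 254.0, 75.9], 0.84)]
{'t': 0.45, 'joints': array([-1.21557307e+00,  4.90963403e-01,  1.55893541e+00, -6.88553783e-06,
        1.09167751e+00, -1.05575794e-01]), 'qvel': array([-3.04753621e-05, -9.27210666e-04, -6.09803040e-04, -7.58196856e-04,
       -1.55101116e-03, -5.88464049e-04]), 'tau': array([-2.62816888e-03, -6.11978602e+01, -2.58234894e+01,  6.91764615e-02,
        4.49147460e-02, -1.03663859e-05]), 'eef_pos': array([ 277.94978224, -559.80199927,  175.20932428]), 'tcp_rot': array([3.14157706e+00, 7.79681960e-06, 4.60802225e-01]), 'ft_force': array([-0.40134973,  0.03071305,  0.64625874]), 'moment': array([ 0.07713213,  0.00383657, -0.0368571 ]), 'opening': 0.9972049457078583}
```

View pics/scene0.png

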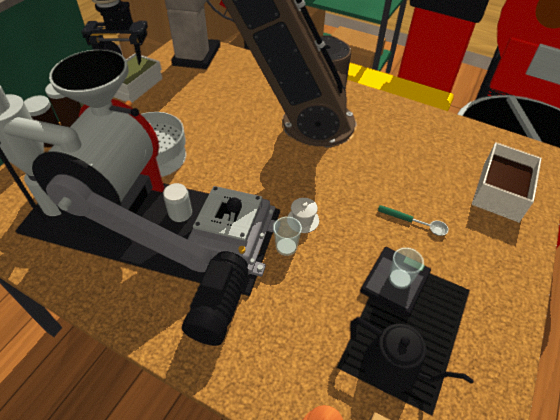

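View pics/top0.png

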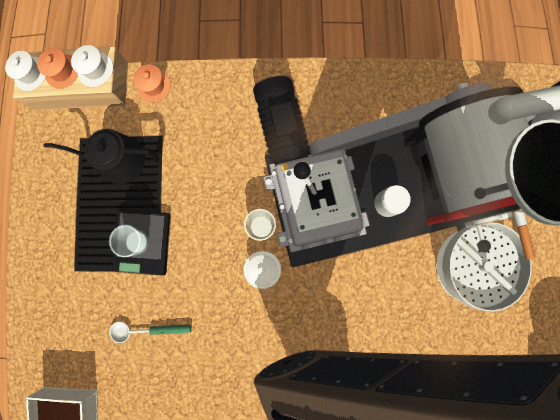

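```bash
python3 - <<'E'
import cv2
a=cv2.imread('pics/scene0.png')[150:290,160:300]; b=cv2.imread('pics/top0.png')[120:260,240:380]
cv2.imwrite('pics/crops0.png',cv2.hconcat([cv2.resize(x,(400,400),interpolation=cv2.INTER_CUBIC) for x in (a,b)]))
E
```

```text
(no output)
```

View pics/crops0.png

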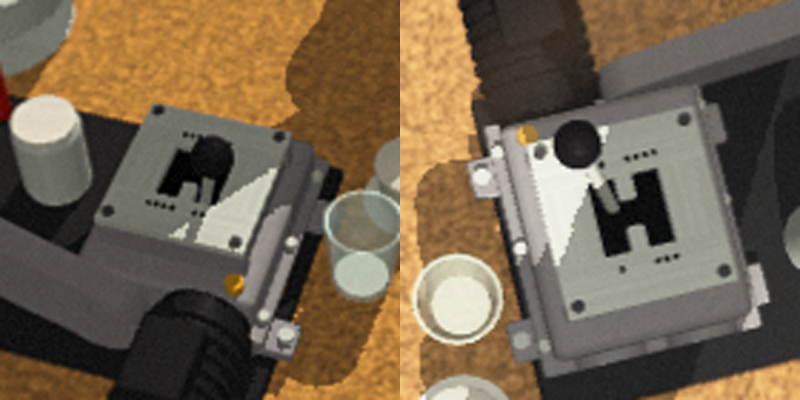

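```bash
python3 - <<'E'
from h import *
p=eyes.read_camera('top');q=eyes.read_camera('scene')
k=400/140
T=[(240+a/k,120+b/k) for a,b in [(140,150),(284,119),(324,271),(178,306)]]
# scene correspondences: near/far: determine by projection
S=[(160+a/k,150+b/k) for a,b in [(235,242),(107,211),(159,110),(279,137)]]
for t,s in zip(T,S): print('top@135',atz(p,*t,135).round(1),'sc@135',atz(q,*s,135).round(1),'tri',tri([ray(p,*t),ray(q,*s)]).round(1))
G=[tri([ray(p,*t),ray(q,*s)]) for t,s in zip(T,S)]
g=np.mean(G,0); 
ax=(G[0]-G[3]+G[1]-G[2]); ay=(G[0]-G[1]+G[3]-G[2])
print('gate',g.round(1),'yawx',np.arctan2(ax[1],ax[0]),'yawy',np.arctan2(-ay[0],ay[1]),[np.linalg.norm(G[i]-G[i-1]).round(1) for i in range(4)])
kt=(240+177/k,120+145/k);ks=(160+212/k,150+157/k)
for n,pp in(('t',p),('s',q)):
    for b in boxes_of('knob',pp)[:2]: print(n,b)
    for b in regions_of('knob',pp)[:1]:
        ys,xs=np.nonzero(b['pixels']); print(b['confidence'],b['bbox'],xs.mean(),ys.mean())
K=tri([ray(p,*kt),ray(q,*ks)]); print(kt,ks,'knob',K.round(1))
y=np.arctan2(ax[1],ax[0]);y2=np.arctan2(-ay[0],ay[1]);y=(y+y2)/2
R=np.array([[np.cos(y),-np.sin(y)],[np.sin(y),np.cos(y)]])
print('knob in gate',R.T@(K-g)[:2],K[2]-g[2]); print('home',g[:2]+R@[50,-38])
for n in['tumbler','filter_near','sample_tin']:
  for pp in (p,q): print(n,[(b['bbox'],round(b['confidence'],2)) for b in boxes_of(n,pp)][:2])
E
```

```text
top@135 [621.4  77.2 135. ] sc@135 [621.1  78.3 135. ] tri [621.2  77.7 134.8]
top@135 [644.  -31.8 135. ] sc@135 [645.2 -31.3 135. ] tri [644.4 -32.1 133.6]
top@135 [528.6 -58.  135. ] sc@135 [529.3 -56.7 135. ] tri [528.5 -57.8 133.8]
top@135 [504.2  51.1 135. ] sc@135 [505.3  52.6 135. ] tri [504.1  51.4 133.2]
gate [574.5   9.8 133.8] yawx 0.2199983488777443 yawy 0.2141978511572614 [np.float64(120.0), np.float64(112.2), np.float64(118.7), np.float64(111.9)]
t {'bbox': [294.3, 160.6, 24.9, 32.9], 'confidence': 0.83}
0.67 [296.2, 159.3, 24.9, 35.0] 304.71720116618076 174.62973760932945
s {'bbox': [228.8, 199.4, 10.1, 19.5], 'confidence': 0.72}
0.56 [227.3, 197.7, 13.1, 22.2] 233.67336683417085 205.83417085427135
(301.95, 170.75) (234.2, 204.95) knob [608.7  54.7 215.3]
knob in gate [43.00746517 36.44381574] 81.50247464686746
home [631.55569425 -16.53292374]
tumbler []
tumbler [([273.5, 216.6, 27.5, 38.0], 0.64)]
filter_near [([242.6, 251.9, 37.7, 37.6], 0.65)]
filter_near [([289.8, 195.7, 31.4, 40.7], 0.87), ([226.1, 198.9, 16.3, 24.2], 0.73)]
sample_tin [([373.2, 181.2, 35.6, 37.2], 0.73)]
sample_tin [([162.7, 183.1, 29.3, 38.4], 0.85)]
```

```bash
cat >> h.py <<'E'
g0=np.array([574.5,9.8,134.5]);Y=0.217
Rg=np.array([[np.cos(Y),-np.sin(Y)],[np.sin(Y),np.cos(Y)]])
def tog(X): X=np.asarray(X,float); return np.r_[Rg.T@(X[:2]-g0[:2]),X[2:]]
def fromg(x,y,z): return np.r_[g0[:2]+Rg@[x,y],z]
def st():
    s=env.state(); print('t',round(s['t'],2),'gate xy,z',tog(s['eef_pos']).round(1),'rot',s['tcp_rot'].round(3),'F',s['ft_force'].round(1),'Fg',(Rg.T@s['ft_force'][:2]).round(1),'op',round(s['opening'],3),'j',s['joints'].round(2))
E
python3 - <<'E'
from h import *
p=eyes.read_camera('top')
for n,u,v,z in[('tray near',485,310,130),('tray left',438,265,130),('hopper left',508,170,415),('drum left',425,150,300),('motor',275,90,170)]: print(n,tog(atz(p,u,v,z)).round(0))
st()
E
```

```text
tray near [-326. -289.  130.]
tray left [-206. -210.  130.]
hopper left [ -63. -254.  415.]
drum left [  15. -179.  300.]
motor [234.  46. 170.]
t 1.1 gate xy,z [-412.2 -492.4  175.3] rot [3.142 0.    0.461] F [-0.4 -0.2 -1.5] Fg [-0.5 -0.1] op 1.003 j [-1.22  0.49  1.56  0.    1.09 -0.11]
```

>>> send_rows(plan="0 0 -45 0.122 0; 0 0 -45 0.122 0; 0 0 -45 0 0; 0 0 -30 0 0; 0 0 0 0 0")

```text
t: 1.6
eef_pos: [277.7, -559.2, 345.4]
tcp_rot: [-3.138, 0.0, 0.206]
ft_force: [1.5, 0.2, -0.2]
opening: 0.634
```

>>> send_rows(plan="23.5 -44 0 -0.011 0; 23.5 -44 0 0 0; 23.5 -44 0 0 0; 23.5 -44 0 0 0; 23.5 -44 0 0 0; 23.5 -44 0 0 0; 23.5 -44 0 0 0; 23.5 -44 0 0 0")

```text
t: 2.4
eef_pos: [383.2, -174.5, 339.9]
tcp_rot: [-3.133, 0.003, 0.21]
ft_force: [1.1, -0.4, 1.2]
opening: 0.009
```

```bash
python3 -c "
from h import *
st()"
```

```text
t 2.4 gate xy,z [-226.5 -138.8  339.9] rot [-3.133e+00  3.000e-03  2.100e-01] F [ 1.1 -0.4  1.2] Fg [ 1.  -0.6] op 0.009 j [-0.59  0.05  1.75  0.    1.36  0.77]
```

>>> send_rows(plan="30 -38 0 0 0; 34 -34 0 0 0; 38 -30 0 0 0; 42 -25 0 0 0; 42 -18 0 0 0; 42 -10 0 0 0; 42 -5 0 -0.007 0; 0 0 0 0 0")

```text
t: 3.2
eef_pos: [618.4, 55.4, 334.4]
tcp_rot: [-3.131, 0.007, 0.223]
ft_force: [-1.5, -0.4, -0.6]
opening: 0.003
```

```bash
python3 -c "
from h import *
st()"
```

```text
t 3.2 gate xy,z [ 52.7  35.1 334.4] rot [-3.131  0.007  0.223] F [-1.5 -0.4 -0.6] Fg [-1.5 -0.1] op 0.003 j [-0.02  0.38  1.32  0.01  1.45  1.33]
```

>>> send_rows(plan="20 0 0 0 0; 13 -1 0 0 0; 0 0 0 0 0; 0 0 35 0 0; 0 0 0 0 0")

```text
t: 3.7
eef_pos: [648.8, 64.2, 293.9]
tcp_rot: [-3.13, 0.014, 0.225]
ft_force: [-0.4, -0.2, -0.5]
opening: 0.005
```

```bash
python3 - <<'E'
from h import *
st()
a=shot('scene','s1.png');b=shot('top','t1.png');shot('wrist','w1.png')
cv2.imwrite('pics/c1.png',cv2.hconcat([cv2.resize(cv2.imread('pics/'+f),(400,300)) for f in('s1.png','t1.png')]))
E
```

```text
t 3.7 gate xy,z [ 84.3  37.2 293.9] rot [-3.13   0.014  0.225] F [-0.4 -0.2 -0.5] Fg [-0.5 -0.1] op 0.005 j [-0.01  0.45  1.3   0.01  1.4   1.34]
```

View pics/c1.png

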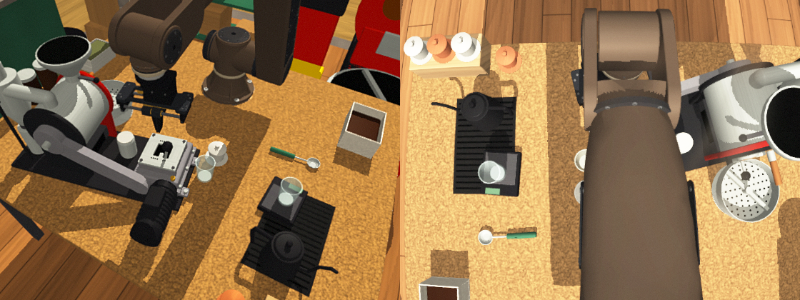

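View pics/w1.png

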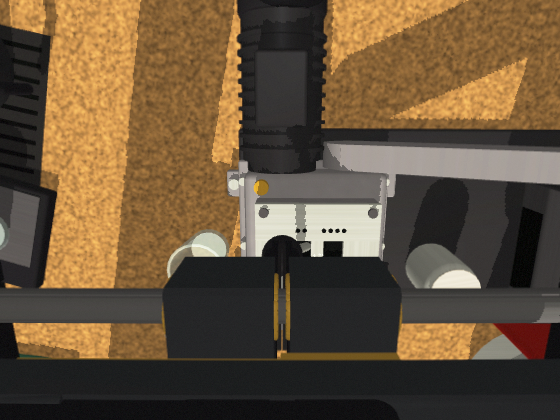

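```bash
python3 - <<'E'
from h import *
p=shot('wrist','w2.png'); E=np.array(p['extrinsics']); print(E.round(2)); s=env.state()
print('cam gate',tog(E[:3,3]))
for dz in (0,19,40,78): print(dz,proj(p,s['eef_pos']+[0,0,dz]))
X,Yv=84.3,37.2
for z in(0,):
  for dx,dy in[(10,12),(10,-12),(-10,12),(-10,-12)]: print(dx,dy,proj(p,fromg(X+dx,Yv+dy,293.9)))
print('knob',proj(p,fromg(43,36.4,215.5)),'gate ctr',proj(p,fromg(0,0,135)))
print([(b['bbox'],b['confidence']) for b in boxes_of('knob',p)])
E
```

```text
[[ 2.2000e-01  9.4000e-01  2.4000e-01  7.1936e+02]
 [-9.7000e-01  2.2000e-01  5.0000e-02  7.7220e+01]
 [-1.0000e-02 -2.5000e-01  9.7000e-01  5.1007e+02]
 [ 0.0000e+00  0.0000e+00  0.0000e+00  1.0000e+00]]
cam gate [155.98037347  34.6512     510.07472927]
0 [280.32143402 238.20544764]
19 [279.89248936 249.26721877]
40 [279.31747383 264.09615323]
78 [277.86802131 301.47694113]
10 12 [259.77968964 222.71158354]
10 -12 [299.80229118 223.09511184]
-10 12 [260.0118386  254.09185863]
-10 -12 [299.16415132 254.49027826]
knob [281.63025583 256.20053687] gate ctr [315.93172817 267.16764981]
[([257.9, 236.9, 52.3, 17.0], 0.73)]
```

```bash
python3 - <<'E'
import cv2
a=cv2.imread('pics/w2.png')[190:370,150:420]
cv2.imwrite('pics/w2c.png',cv2.resize(cv2.convertScaleAbs(a,alpha=1.5,beta=30),(790,527),interpolation=cv2.INTER_CUBIC))
a=cv2.imread('pics/s1.png')[60:300,60:340]
cv2.imwrite('pics/s1c.png',cv2.resize(a,(700,600),interpolation=cv2.INTER_CUBIC))
E
```

```text
(no output)
```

View pics/w2c.png

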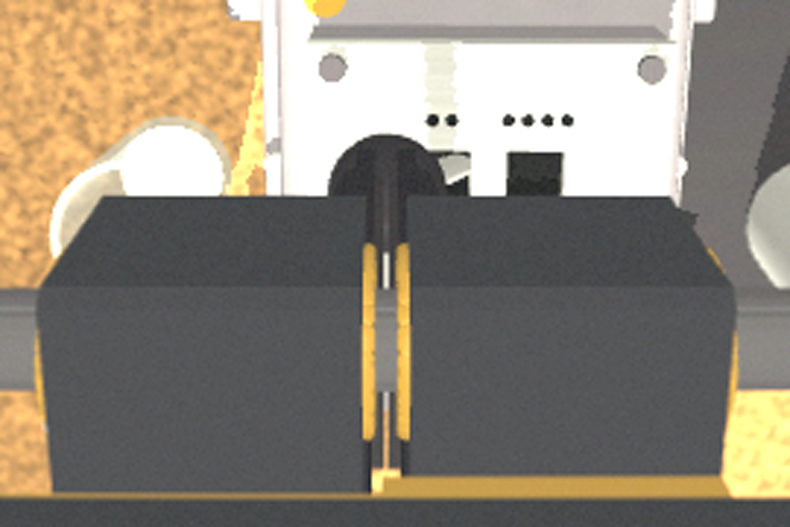

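View pics/s1c.png

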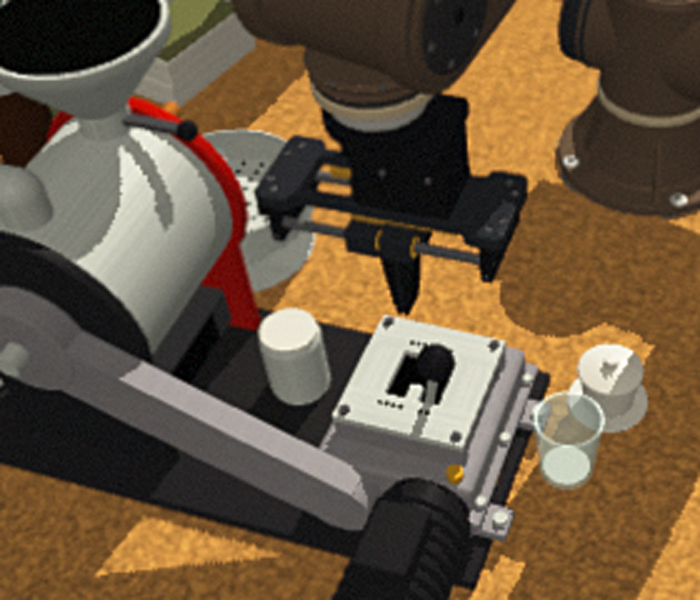

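>>> send_rows(plan="0 0 35 0 0; 0 0 35 0 0; 0 0 22 0 0; 0 0 0 0 0")

```text
t: 4.35
eef_pos: [652.7, 64.8, 211.7]
tcp_rot: [-3.135, -0.006, 0.224]
ft_force: [0.9, -0.2, -0.1]
opening: 0.006
```

```bash
cat >> h.py <<'E'
def look(i,box=(100,120,320,285)):
    st(); q=shot('scene',f's{i}.png'); x0,y0,x1,y1=box
    cv2.imwrite(f'pics/s{i}c.png',cv2.resize(cv2.imread(f'pics/s{i}.png')[y0:y1,x0:x1],None,fx=3,fy=3,interpolation=cv2.INTER_CUBIC))
    o,r=None,None
    for b in regions_of('knob',q)[:2]: print('knob conf',round(b['confidence'],2),b['bbox'],'centre gate @218/@228',tog(atz(q,b['bbox'][0]+b['bbox'][2]/2,b['bbox'][1]+6,z=222)).round(1) )
    return q
E
python3 -c "
from h import *
look(3)"
```

```text
t 4.35 gate xy,z [ 88.2  36.9 211.7] rot [-3.135 -0.006  0.224] F [ 0.9 -0.2 -0.1] Fg [ 0.8 -0.3] op 0.006 j [-0.01  0.5   1.44  0.01  1.2   1.34]
```

View pics/s3c.png

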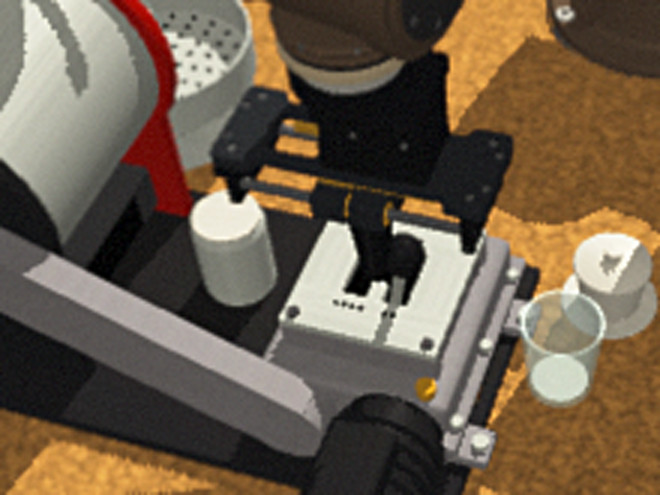

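```bash
python3 - <<'E'
from h import *
q=eyes.read_camera('scene')
s=env.state()
f=lambda X:((proj(q,X)-[100,120])*3).round(0)
print('tcp',f(s['eef_pos']),'tcp+60',f(s['eef_pos']+[0,0,60]),'knob',f(fromg(43,36.4,215.5)))
print('rot',s['tcp_rot'])
im=cv2.imread('pics/s3.png'); c=cv2.resize(cv2.convertScaleAbs(im[170:240,190:260],alpha=2.5,beta=20),(560,560),interpolation=cv2.INTER_CUBIC);cv2.imwrite('pics/z3.png',c)
print((proj(q,s['eef_pos'])-[190,170])*8,(proj(q,fromg(43,36.4,215.5))-[190,170])*8)
E
```

```text
tcp [381. 303.] tcp+60 [374. 248.] knob [402. 255.]
rot [-3.13593723 -0.01156034  0.22442118]
[295.36153193 407.09190531] [353.32861088 279.04286762]
```

View pics/z3.png

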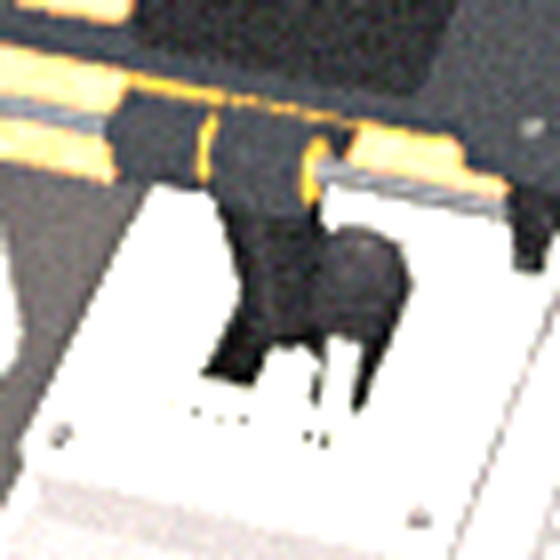

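```bash
python3 - <<'E'
from h import *
q=eyes.read_camera('scene');st()
for z in (294,300,310): print(z,proj(q,fromg(84.3,37.2,z)))
im=cv2.imread('pics/s1.png'); c=cv2.resize(cv2.convertScaleAbs(im[150:210,190:250],alpha=2,beta=20),(540,540),interpolation=cv2.INTER_CUBIC);cv2.imwrite('pics/z1.png',c)
print((proj(q,fromg(84.3,37.2,294))-[190,150])*9)
E
```

```text
t 4.55 gate xy,z [ 89.9  36.6 215.4] rot [-3.136 -0.012  0.224] F [-0.1  0.2 -0.3] Fg [-0.   0.2] op 0.003 j [-0.01  0.5   1.43  0.01  1.2   1.34]
294 [225.0878181  194.60714261]
300 [224.84385241 192.60476021]
310 [224.43174514 189.21949135]
[315.79036288 401.46428345]
```

View pics/z1.png

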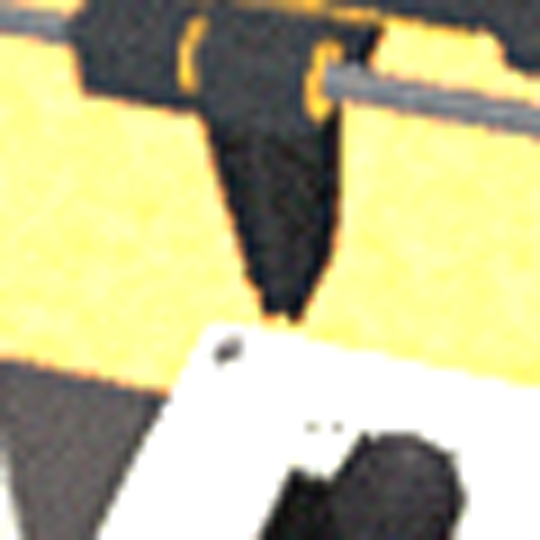

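```bash
python3 - <<'E'
from h import *
q=eyes.read_camera('scene');p=shot('wrist','w4.png');st()
for z in (280,294,300,305,310,320): print(z,tog(atz(q,221.7,185.3,z)).round(1))
# check calibration of scene at the gate plate again and wrist: screws far side in w2: crop (333,68),(652,68) scale 790/270
k=270/790
import json
for u,v in [(333,68),(652,68)]:
    pass
s=env.state()
f=p
print('screw far L/R pred in wrist now',proj(p,fromg(*(tog([621.3,77.5])),135)),proj(p,fromg(*(tog([644.2,-32])),135)))
cv2.imwrite('pics/w4c.png',cv2.resize(cv2.convertScaleAbs(cv2.imread('pics/w4.png')[160:400,130:430],alpha=2.2,beta=40),(750,600),interpolation=cv2.INTER_CUBIC))
for dz in(0,10,20,30):print(dz,(proj(p,s['eef_pos']+[0,0,dz])-[130,160])*2.5)
E
```

```text
t 4.65 gate xy,z [ 89.6  36.6 215. ] rot [-3.136 -0.011  0.224] F [-0.3  0.1  0.1] Fg [-0.2  0.1] op 0.005 j [-0.01  0.5   1.43  0.01  1.2   1.34]
280 [ 50.3  15.8 280. ]
294 [ 62.2  21.6 294. ]
300 [ 67.4  24.1 300. ]
305 [ 71.6  26.2 305. ]
310 [ 75.9  28.2 310. ]
320 [ 84.4  32.4 320. ]
screw far L/R pred in wrist now [257.12085194 243.40296277] [394.12164011 245.95990162]
0 [375.76911601 196.36258189]
10 [375.39479245 209.63734996]
20 [374.98439245 224.19183083]
30 [374.53244775 240.22004774]
```

View pics/w4c.png

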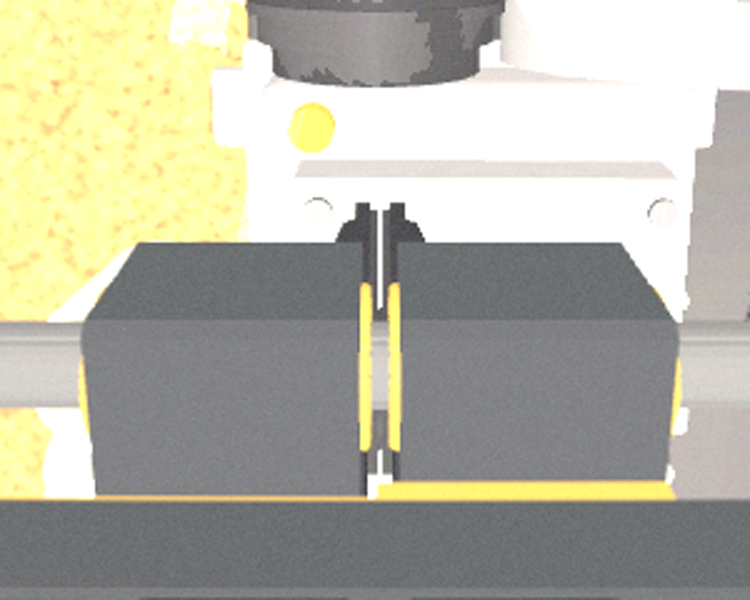

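```bash
python3 - <<'E'
from h import *
a=cv2.imread('pics/s1.png')[165:215,195:255]
q=shot('scene','s5.png'); st(); b=cv2.imread('pics/s5.png')[175:225,200:260]
cv2.imwrite('pics/z5.png',cv2.hconcat([cv2.resize(x,(400,333),interpolation=cv2.INTER_NEAREST) for x in(a,b)]))
print((proj(q,env.state()['eef_pos'])-[200,175])*400/60)
E
```

```text
t 4.7 gate xy,z [ 89.5  36.7 214.7] rot [-3.136 -0.011  0.224] F [-0.6 -0.2  1. ] Fg [-0.6 -0.1] op 0.005 j [-0.01  0.5   1.43  0.01  1.2   1.34]
[180.26320177 306.50455892]
```

View pics/z5.png

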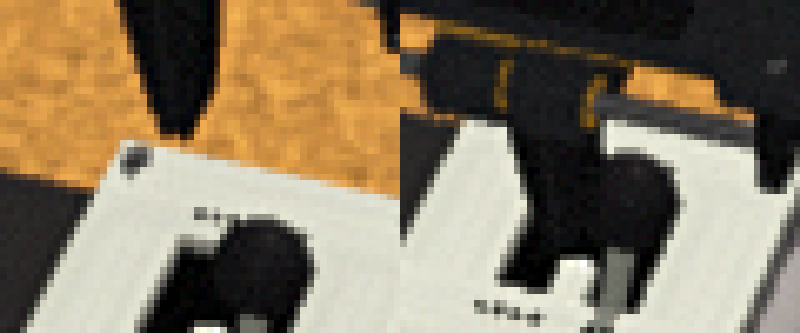

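>>> send_rows(plan="0 0 20 0 0; 0 0 15 0 0; 0 0 0 0 0; 0 0 0 0 0")

```text
t: 5.1
eef_pos: [655.6, 65.2, 182.4]
tcp_rot: [-3.137, -0.016, 0.225]
ft_force: [0.2, -0.0, 0.3]
opening: 0.006
```

```bash
python3 -c "
from h import *
look(6)
s=env.state();q=eyes.read_camera('scene')
print((proj(q,s['eef_pos'])-[100,120])*3,(proj(q,s['eef_pos']+[0,0,26])-[100,120])*3)"
```

```text
t 5.1 gate xy,z [ 91.2  36.7 182.4] rot [-3.137 -0.016  0.225] F [ 0.2 -0.   0.3] Fg [ 0.1 -0.1] op 0.006 j [-0.    0.53  1.47  0.01  1.13  1.34]
knob conf 0.43 [227.6, 198.5, 13.1, 21.0] centre gate @218/@228 [ 47.1  38.3 222. ]
[383.72233956 331.86773564] [380.93206264 310.04530738]
```

View pics/s6c.png

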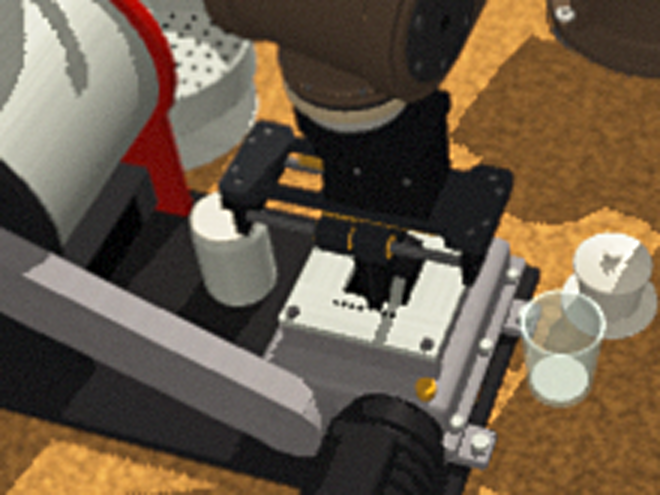

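>>> send_rows(plan="-10 0 0 0 0; -8 0 0 0 0; -8 0 0 0 0; -8 0 0 0 0; -8 0 0 0 0; -8 0 0 0 0; -8 0 0 0 0; 0 0 0 0 0")

```text
t: 6.05
eef_pos: [602.0, 53.3, 190.8]
tcp_rot: [-3.14, -0.045, 0.224]
ft_force: [2.3, 1.0, -0.1]
opening: 0.006
```

```bash
python3 -c "
from h import *
look(7)"
```

```text
t 6.05 gate xy,z [ 36.2  36.6 190.8] rot [-3.14  -0.045  0.224] F [ 2.3  1.  -0.1] Fg [2.5 0.5] op 0.006 j [-0.03  0.43  1.63  0.02  1.05  1.31]
knob conf 0.58 [229.4, 183.7, 18.7, 38.9] centre gate @218/@228 [  2.7  33.4 222. ]
```

View pics/s7c.png

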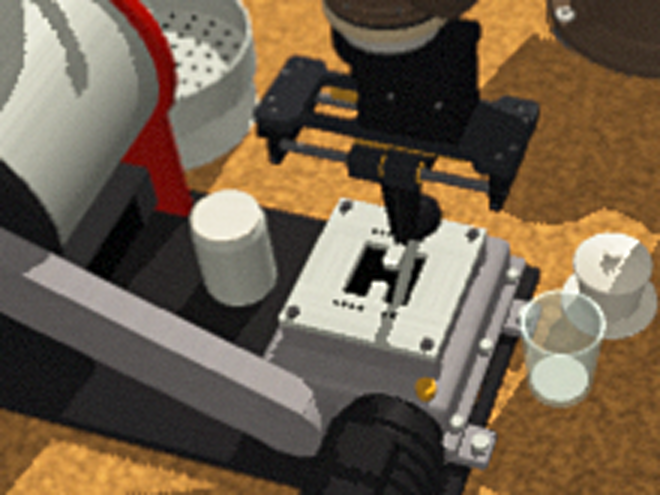

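```bash
cat >> h.py <<'E'
from scipy.spatial.transform import Rotation
def knobpos(sh,se,L=165):
    # direction: tilt along x by sh, along -y by se
    d=np.array([np.tan(sh),-np.tan(se),1]); d/=np.linalg.norm(d)
    return fromg(d[0]*L,d[1]*L,63+d[2]*L)
def stempos(sh,se): return knobpos(sh,se,L=72/(np.cos(sh)*np.cos(se)))
def ov(i,poses,box):
    q=eyes.read_camera('scene'); x0,y0,x1,y1=box
    im=cv2.cvtColor(q['image'],cv2.COLOR_RGB2BGR)[y0:y1,x0:x1]; k=560/(x1-x0)
    im=cv2.resize(cv2.convertScaleAbs(im,alpha=1.8,beta=15),None,fx=k,fy=k,interpolation=cv2.INTER_CUBIC)
    for (sh,se),c in zip(poses,[(0,0,255),(0,255,0),(255,0,0)]):
        K=knobpos(sh,se);u=(proj(q,K)-[x0,y0])*k; 
        E=np.array(q['extrinsics']); d=np.linalg.norm(E[:3,3]-K); r=foc(q)*17/d*k
        w=(proj(q,stempos(sh,se))-[x0,y0])*k
        cv2.circle(im,tuple(int(v) for v in u),int(r),c,1);cv2.line(im,tuple(int(v) for v in u),tuple(int(v) for v in w),c,1)
    cv2.imwrite(f'pics/o{i}.png',im)
E
python3 - <<'E'
from h import *
ov(7,[(0,-.245),(.06,-.245),(.12,-.245)],(190,170,270,230)); st()
E
```

```text
t 6.2 gate xy,z [ 36.8  36.4 190.2] rot [-3.139 -0.043  0.224] F [1.3 0.2 2.7] Fg [ 1.3 -0.1] op 0.002 j [-0.03  0.43  1.63  0.01  1.05  1.31]
```

View pics/o7.png

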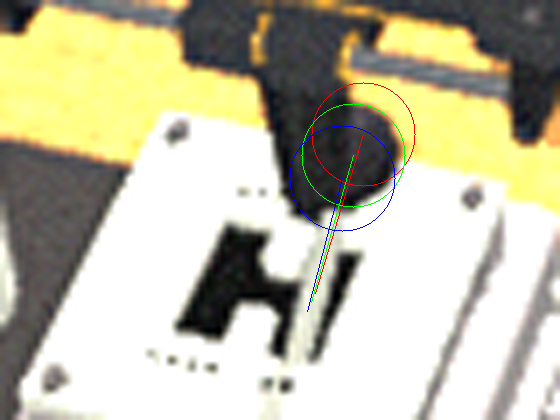

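>>> send_rows(plan="-4 0 3 0 0; -4 0 3 0 0; -3 0 2 0 0; 0 0 0 0 0")

```text
t: 6.6
eef_pos: [592.6, 50.8, 181.1]
tcp_rot: [-3.14, -0.045, 0.224]
ft_force: [2.7, 1.3, 2.4]
opening: 0.003
```

```bash
python3 - <<'E'
from h import *
st();ov(8,[(0,-.245),(.04,-.245)],(190,170,270,230)); st()
E
```

```text
t 6.6 gate xy,z [ 26.5  36.1 181.1] rot [-3.14  -0.045  0.224] F [2.7 1.3 2.4] Fg [3.  0.7] op 0.003 j [-0.03  0.42  1.66  0.02  1.01  1.31]
t 6.65 gate xy,z [ 26.7  36.1 181.2] rot [-3.14  -0.045  0.224] F [2.9 0.9 0.3] Fg [3.  0.2] op 0.006 j [-0.03  0.42  1.66  0.02  1.01  1.31]
```

View pics/o8.png

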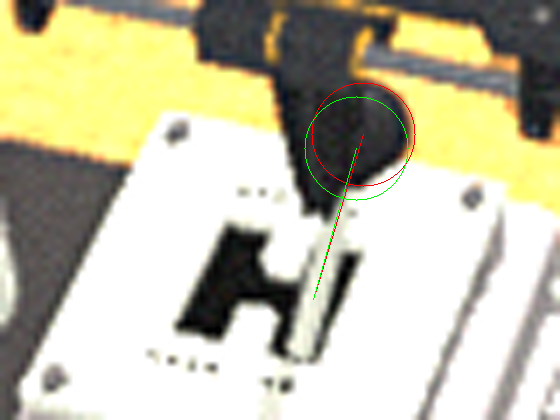

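>>> send_rows(plan="12 0 0 0 0; 13 0 0 0 0; 0 -20 0 0 0; 0 -20 0 0 0; 0 -12 0 0 0; 0 0 0 0 0")

```text
t: 7.25
eef_pos: [606.3, 108.5, 179.6]
tcp_rot: [-3.139, -0.035, 0.223]
ft_force: [0.7, -0.6, 0.3]
opening: 0.009
```

```bash
python3 - <<'E'
from h import *
st()
E
```

```text
t 7.25 gate xy,z [ 52.3  89.5 179.6] rot [-3.139 -0.035  0.223] F [ 0.7 -0.6  0.3] Fg [ 0.6 -0.7] op 0.009 j [0.07 0.46 1.61 0.01 1.04 1.41]
```

>>> send_rows(plan="-18 0 0 0 0; -18 0 0 0 0; -14 0 0 0 0; 0 0 0 0 0")

```text
t: 7.65
eef_pos: [556.7, 95.9, 176.7]
tcp_rot: [-3.14, -0.033, 0.224]
ft_force: [0.2, -0.6, 0.8]
opening: 0.003
```

```bash
python3 - <<'E'
from h import *
st();ov(9,[(0,-.245),(.02,-.245)],(190,150,290,230)); st()
E
```

```text
t 7.65 gate xy,z [  1.2  87.9 176.7] rot [-3.14  -0.033  0.224] F [ 0.2 -0.6  0.8] Fg [ 0.1 -0.6] op 0.003 j [0.05 0.39 1.73 0.01 0.99 1.39]
t 7.7 gate xy,z [  2.1  87.8 176.8] rot [-3.14  -0.033  0.224] F [-0.4  0.3 -0.2] Fg [-0.3  0.4] op 0.007 j [0.05 0.39 1.73 0.01 0.99 1.39]
```

View pics/o9.png

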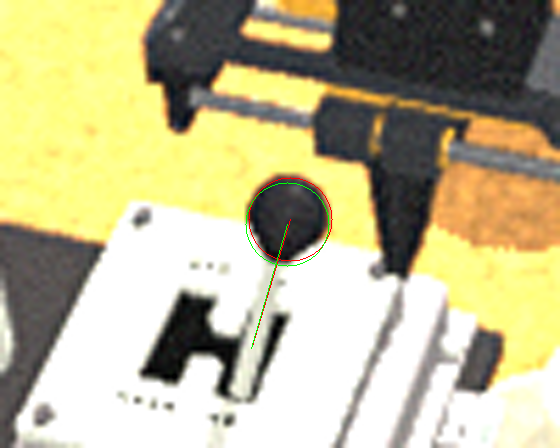

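>>> send_rows(plan="0 10 -5 0 0; 0 10 -2 0 0; 0 9 0 0 0; 0 9 0 0 0; 0 9 0 0 0; 0 9 0 0 0; 0 9 0 0 0; 0 9 0 0 0")

```text
t: 8.5
eef_pos: [579.2, 19.2, 187.0]
tcp_rot: [-3.136, -0.039, 0.222]
ft_force: [-1.2, 2.7, 2.9]
opening: 0.005
```

```bash
python3 - <<'E'
from h import *
st();ov(10,[(0,0),(.0,.1)],(190,150,290,230)); st()
E
```

```text
t 8.5 gate xy,z [  6.7   8.2 187. ] rot [-3.136 -0.039  0.222] F [-1.2  2.7  2.9] Fg [-0.6  2.9] op 0.005 j [-0.09  0.4   1.69  0.02  1.02  1.25]
t 8.55 gate xy,z [  6.7   6.9 186.9] rot [-3.137 -0.039  0.222] F [ 0.3 -0.2  0.5] Fg [ 0.3 -0.2] op 0.003 j [-0.09  0.4   1.69  0.02  1.02  1.25]
```

View pics/o10.png

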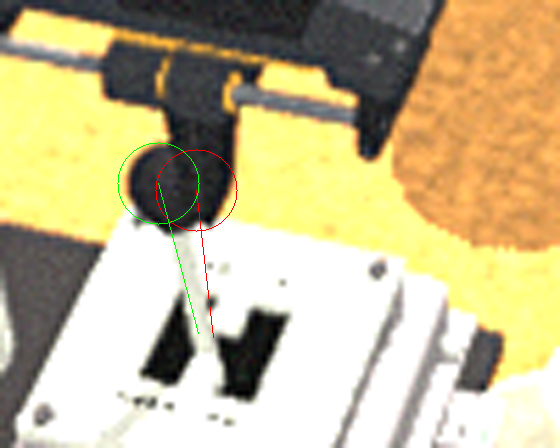

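>>> send_rows(plan="-1 9 0 0 0; -1 9 0 0 0; -1 7 0 0 0; 0 0 0 0 0")

```text
t: 8.95
eef_pos: [582.6, -9.7, 185.6]
tcp_rot: [-3.136, -0.038, 0.221]
ft_force: [0.1, 1.9, 1.2]
opening: 0.004
```

```bash
python3 - <<'E'
from h import *
st();ov(11,[(0,.245),(.0,.2)],(170,150,270,230)); st()
E
```

```text
t 8.95 gate xy,z [  3.7 -20.8 185.6] rot [-3.136 -0.038  0.221] F [0.1 1.9 1.2] Fg [0.5 1.9] op 0.004 j [-0.14  0.4   1.68  0.02  1.02  1.2 ]
t 9.0 gate xy,z [  3.7 -20.5 185.7] rot [-3.136 -0.038  0.221] F [ 0.8 -0.3  0.2] Fg [ 0.7 -0.5] op 0.005 j [-0.14  0.4   1.68  0.02  1.02  1.2 ]
```

View pics/o11.png

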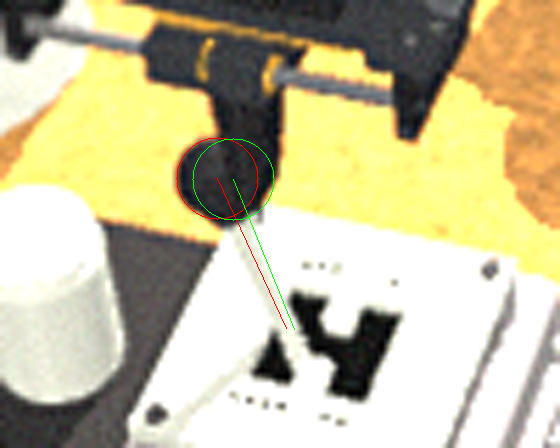

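>>> send_rows(plan="0 -14 0 0 0; 0 -14 0 0 0; -16 0 3 0 0; -17 0 3 0 0; -16 0 3 0 0; 0 0 0 0 0")

```text
t: 9.6
eef_pos: [525.5, 13.6, 174.6]
tcp_rot: [-3.137, -0.038, 0.225]
ft_force: [-1.0, 0.2, 0.7]
opening: 0.004
```

```bash
python3 - <<'E'
from h import *
st();ov(12,[(0,.245)],(170,130,270,210)); st()
E
```

```text
t 9.6 gate xy,z [-47.1  14.3 174.6] rot [-3.137 -0.038  0.225] F [-1.   0.2  0.7] Fg [-0.9  0.4] op 0.004 j [-0.11  0.34  1.83  0.02  0.94  1.22]
t 9.65 gate xy,z [-45.9  14.1 175. ] rot [-3.138 -0.039  0.225] F [ 1.4 -0.5  0.4] Fg [ 1.3 -0.8] op 0.005 j [-0.11  0.34  1.83  0.02  0.94  1.23]
```

View pics/o12.png

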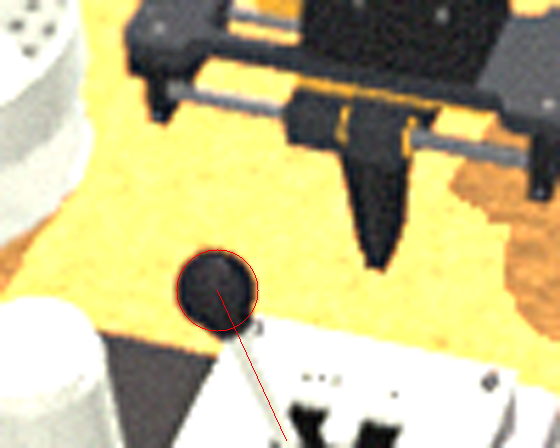

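>>> send_rows(plan="0 18 0 0 0; 0 18 0 0 0; 0 15 0 0 0; 0 0 0 0 0; 0 0 0 0 0")

```text
t: 10.15
eef_pos: [541.5, -34.7, 176.1]
tcp_rot: [-3.139, -0.042, 0.228]
ft_force: [-0.3, -0.1, -0.9]
opening: 0.001
```

```bash
python3 - <<'E'
from h import *
st();ov(13,[(0,.245)],(170,130,270,210))
E
```

```text
t 10.15 gate xy,z [-41.8 -36.3 176.1] rot [-3.139 -0.042  0.228] F [-0.3 -0.1 -0.9] Fg [-0.3 -0. ] op 0.001 j [-0.2   0.36  1.79  0.02  0.96  1.13]
```

View pics/o13.png

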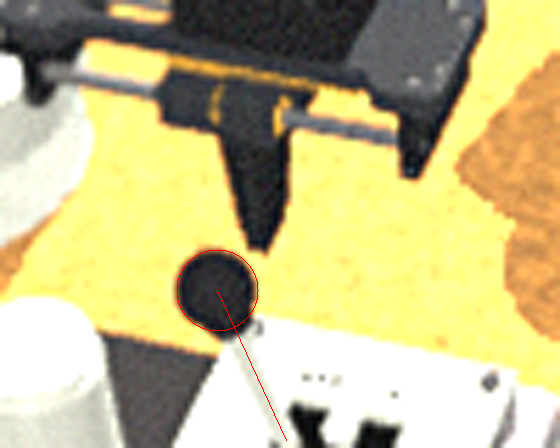

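>>> send_rows(plan="6 4 0 0 0; 8 0 0 0 0; 8 0 0 0 0; 8 0 0 0 0; 8 0 0 0 0; 8 0 0 0 0; 0 0 0 0 0")

```text
t: 10.9
eef_pos: [590.0, -26.0, 177.3]
tcp_rot: [-3.138, -0.038, 0.23]
ft_force: [-1.5, -1.7, 1.6]
opening: 0.005
```

```bash
python3 - <<'E'
from h import *
st();ov(14,[(.15,.245),(.2,.245)],(170,150,270,230))
E
```

```text
t 10.9 gate xy,z [  7.4 -38.3 177.3] rot [-3.138 -0.038  0.23 ] F [-1.5 -1.7  1.6] Fg [-1.8 -1.4] op 0.005 j [-0.17  0.42  1.67  0.02  1.01  1.17]
```

View pics/o14.png

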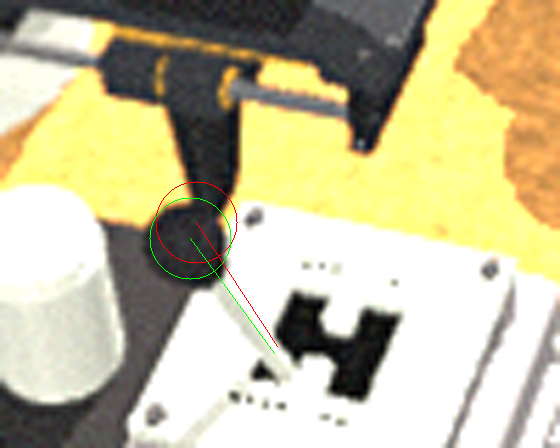

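>>> send_rows(plan="6 0 2 0 0; 6 0 2 0 0; 5 0 0 0 0; 3 0 0 0 0; 0 0 0 0 0")

```text
t: 11.45
eef_pos: [607.6, -21.3, 173.3]
tcp_rot: [-3.137, -0.03, 0.23]
ft_force: [-7.6, -2.8, 6.1]
opening: 0.005
```

```bash
python3 - <<'E'
from h import *
st();ov(15,[(.305,.245),(.28,.245)],(170,150,270,230))
E
```

```text
t 11.45 gate xy,z [ 25.6 -37.5 173.3] rot [-3.137 -0.03   0.23 ] F [-7.6 -2.8  6.1] Fg [-8.  -1.1] op 0.005 j [-0.15  0.46  1.63  0.02  1.03  1.18]
```

View pics/o15.png

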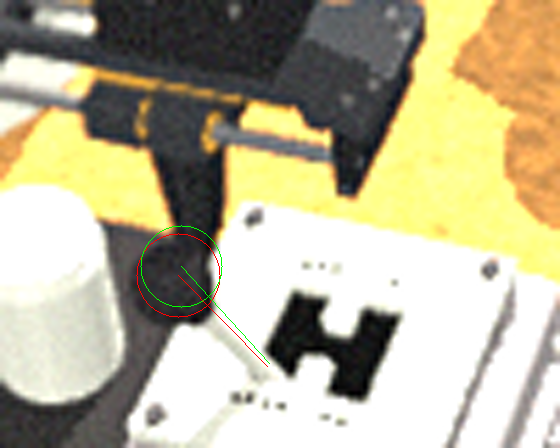

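>>> send_rows(plan="3 0 1 0 0; 3 0 0 0 0; 0 0 0 0 0")

```text
t: 11.8
eef_pos: [607.6, -21.3, 173.3]
tcp_rot: [-3.136, -0.016, 0.23]
ft_force: [-7.5, -1.3, 5.3]
opening: 0.005
```

```bash
python3 -c "
from h import *
st()"
```

```text
t 11.8 gate xy,z [ 25.7 -37.5 173.3] rot [-3.136 -0.016  0.23 ] F [-7.5 -1.3  5.3] Fg [-7.6  0.3] op 0.005 j [-0.15  0.46  1.62  0.01  1.05  1.18]
```

>>> send_rows(plan="7 0 0 0 0; 7 0 0 0 0; 0 0 0 0 0")

```text
t: 12.1
eef_pos: [607.1, -21.3, 173.4]
tcp_rot: [-3.133, 0.018, 0.231]
ft_force: [-6.6, -2.3, 5.5]
opening: 0.006
```

```bash
python3 -c "
from h import *
st()"
```

```text
t 12.1 gate xy,z [ 25.2 -37.4 173.4] rot [-3.133  0.018  0.231] F [-6.6 -2.3  5.5] Fg [-6.9 -0.8] op 0.006 j [-0.14  0.48  1.59  0.    1.09  1.19]
```

>>> send_rows(plan="-15 0 0 0 0; -20 0 0 0 0; -20 0 0 0 0; -20 0 -10 0 0; -20 0 -30 0 0; -10 0 -40 0 0; 0 0 -40 0 0; 0 0 0 0 0")

```text
t: 12.9
eef_pos: [507.3, -46.4, 300.0]
tcp_rot: [-3.134, 0.011, 0.231]
ft_force: [-0.3, -0.1, -0.2]
opening: 0.007
```

```bash
python3 - <<'E'
from h import *
st();ov(16,[(.305,.245),(.28,.245)],(170,150,270,230))
q=shot('scene','s16.png');b=shot('top','t16.png');w=shot('wrist','w16.png')
for n in ['tumbler','filter_near','sample_tin','scale','tumbler_scale']: print(n,[(x['bbox'],round(x['confidence'],2)) for x in boxes_of(n,q)][:2])
print('knob top',[(x['bbox'],round(x['confidence'],2)) for x in boxes_of('knob',b)][:2],'home',proj(b,fromg(50,-38,216)))
E
```

```text
t 12.9 gate xy,z [-77.7 -40.4 300. ] rot [-3.134  0.011  0.231] F [-0.3 -0.1 -0.2] Fg [-0.3 -0. ] op 0.007 j [-0.22  0.22  1.64  0.    1.29  1.12]
tumbler [([274.1, 217.4, 28.4, 38.9], 0.97)]
filter_near [([289.5, 198.9, 29.7, 32.7], 0.68), ([357.9, 248.6, 75.7, 70.2], 0.54)]
sample_tin [([159.5, 180.6, 30.8, 40.2], 0.87)]
scale [([359.4, 249.4, 74.7, 68.3], 0.66)]
tumbler_scale [([387.7, 249.6, 37.0, 37.6], 0.85)]
knob top [([325.5, 151.8, 22.9, 35.9], 0.55)] home [337.95759047 158.90416261]
```

View pics/o16.png

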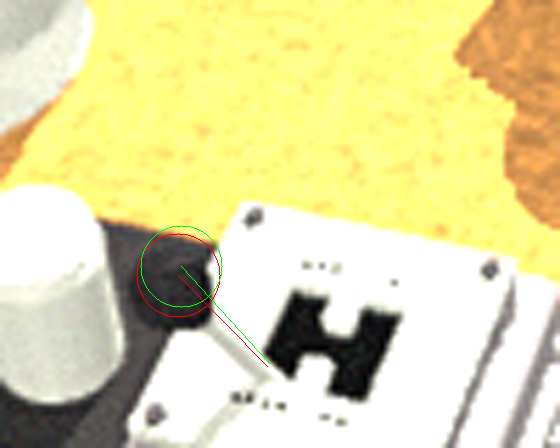

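View pics/s16.png

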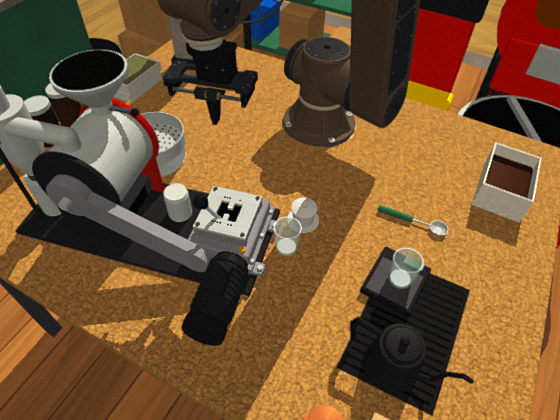

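View pics/t16.png

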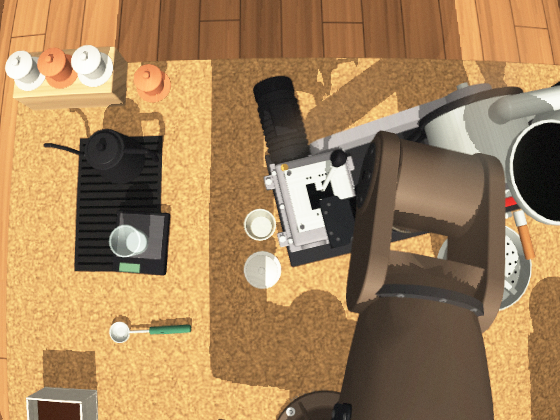

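```bash
python3 -c "
from h import *
st(); print(job_done())"
```

```text
t 13.4 gate xy,z [-79.7 -39.5 294.3] rot [-3.13   0.02   0.231] F [-1.4 -0.2 -0.9] Fg [-1.4  0.1] op 0.003 j [-0.22  0.22  1.65  0.    1.29  1.12]
the job is handed in; nothing more can be done
None
```

The lever is in the far right-hand slot, fully home, and the job is handed in at 13.4 s. With the fingers shut, I pushed the knob with their outside only: back to neutral, across to the right, then far until it would go no further.

**At the stop:** pushing further left the tool where it was, at about 7–8 N. The highest force I read was about 10 N.

**After backing off:** the fingers were clear of everything. In the top picture the knob lay at about (339, 158), against (338, 159) predicted for the home point.

**Bystanders:** the tumbler by the gearbox, the filter and the tin stood where they had been, by their detection boxes and in the pictures. I had no earlier detection of the scale and its tumbler, but they look unmoved in the pictures.

**Checks that disagreed:**
- **Fingertips:** in the pictures they sat about 26 mm higher than the reported TCP, so I worked at a lower TCP height.
- **Final knob position:** the scene picture put the knob about 2 px past the predicted home circle, still consistent with it resting on the stop.

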